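# Load the bolted sample dock

### The job

Pull the looped spring clip out of its pin on the sample dock and put it in the metal dish, then use the hooked rod (never the gripper itself) to draw back the bolt under the clear guard, and lay the rod back on its grey mat. Lift the hood off the dock, stand every amber glass jar from the bench upright in the dock's well, one to a cell, gripping the glass only gently, and put the hood squarely back on over them; leave the bolt drawn and the other things on the bench alone.

Things in the scene. Friction and masses are not known exactly. Their poses are not given: they have to be found in the camera images.
- dock: White fixed sample dock; origin on the bench, x and y level, z up (mm below in this frame). Solid deck: x -85..72, y -175..-3, top z 45, carrying the bolt (along y) under a clear guard, and a drilled pin. Well on the +y side: floor z 6, inside x -33..33, y 13..187, walls 16 thick, rim z 45.
- guard_mouth (a point): Middle of the open mouth of the clear guard (dock x 23, y -165, z 85; axes as the dock's). Guard in the dock's frame, mm: roof z 108..112, x -22..68, y -165..-35; inner wall faces x -18 and x 64; back wall y -39..-35 above z 72. Open at this -y end: a rod enters going +y, and passes the knob on its +x side.
- pin (a point): Middle of the cross-drilled steel pin, 24 mm across, dock x -38, y -96, z 45..78, just outside the guard's -x wall (gap in the wall there). Its 11 mm hole runs along dock x at z 56..67. A ledge on its -x side, top z 56, reaches dock x -80.
- hood_seat (a point): Point of the dock where the hood's origin belongs: centre of the well at rim height (dock x 0, y 100, z 45); axes as the dock's.
- cell1 (a point): Centre of the floor of cell 1 of the well (nearest the bolt, dock y 40); axes as the dock's. Three cells, each 66 (x) by 54 (y) and 60 apart, parted by dividers 6 thick and 26 high above the floor.
- cell2 (a point): Centre of the floor of cell 2 (middle, dock y 100).
- cell3 (a point): Centre of the floor of cell 3 (far from the bolt, dock y 160).
- bolt (a joint): Travel of the bolt, m: 0 = home (its nose 23 mm over the hood's tongue, so the hood cannot lift), grows as it is drawn towards the dock's -y, stop at 0.055. Clear of the hood when above 0.045. About 3 N of friction; stays where it is left. While the clip is in, the clip's tip blocks it.
- bolt_knob (a point): Middle of the bolt's upright steel knob (14 mm across, from dock z 66 to 100), at dock x 0, y -70 when home; it moves with the bolt, towards dock -y. The bolt bar under it is 24 wide, dock z 54..66.
- hood: Grey lift-off hood, an upside-down box, outside 94 (x) by 202 (y) by 52 high, walls 6, with a steel tongue 30 by 30 by 6 at its foot on the -y side (under the bolt's nose). Origin at the centre of its underside; axes as the dock's when in place. Inside 82 by 190 by 46 high. 0.35 kg. It just rests on the well's rim.
- hood_grip (a point): Grip point of the hood's handle: an upright aluminium fin on top, 14 thick (hood x), 90 long (hood y), from 52 to 90 mm above the hood's underside; this point is 80 above it.
- clip: Looped steel spring clip (R-clip), 8 mm round wire, 96 long, 40 high, upright in its x-z plane. Origin on the straight leg's axis below the loop; x from loop to leg tip (76 away). In place the leg goes through the pin along dock +x, loop on the pin's -x side on the ledge, bowed leg over the pin. Held by friction; free after 55 mm pulled along its own -x.
- clip_loop (a point): Centre of the clip's loop (40 outside diameter), 16 mm above the clip's origin; can be pinched across its 8 mm wire (clip y) from above.
- clip_tip (a point): Tip of the clip's straight leg.
- rod: Hooked rod: square aluminium handle 22 by 22 by 90 along x, origin at the centre of its underside; steel shank of 10 mm round bar runs on along +x at 11 mm above the underside to x 150, then turns at a right angle towards +y for 26 mm (+5 round end). Lies flat, handle underside down. 0.22 kg, centre of mass about x +15.
- rod_hook (a point): End of the hook of the rod: rod x 150, y 26, z 11.
- mat: Flat grey plastic mat, 240 (x) by 130 (y) by 3, the rod's place; origin at the centre of its underside.
- dish: Open metal dish, 150 (x) by 115 (y) by 25 high, walls and floor 4, fixed; origin at the centre of its underside.
- jar1: Amber glass jar with white cap, 46 across, 70 high, about 0.16 kg, its glass base thick and heavy so that it slides rather than tips, standing on the bench; origin at the centre of its underside, z up. Its glass cracks under a grip (force of each finger) of 60 N; stay under 50 N. There are two or three jars; an absent one has no pose.
- jar2: As jar 1.
- jar3: As jar 1.
- solvent: Bystander: clear bottle, 70 across, 120 high; leave alone.
- beaker: Bystander: white beaker, 70 across, 90 high; leave alone.
- wrench: Bystander: wrench lying on the bench; leave alone.
Mind the look-alikes: they are no part of the job. There is more than one size of the rod; the one meant has the size given above.

How it is judged:
On the way, in this order (a step that is already met when the one before it is completed fails the run):
1. the clip is out of the drilled pin (x of clip_tip in the frame of dock below -0.052 m), for 0.2 s.
2. the bolt is drawn clear of the hood (value of joint bolt above 0.045 m), for 0.2 s.
3. the hood is off the dock (horizontal distance between hood and hood_seat above 0.09 m), for 0.2 s.
4. every jar stands upright in the well (x of jar1 in the frame of dock between -0.034 and 0.034 m and y of jar1 in the frame of dock between 0.013 and 0.187 m and z of jar1 in the frame of dock between 0 and 0.014 m and angle between each of jar1, jar2, jar3's own z axis and vertical below 0.2 rad and x of jar2 in the frame of dock between -0.034 and 0.034 m and y of jar2 in the frame of dock between 0.013 and 0.187 m and z of jar2 in the frame of dock between 0 and 0.014 m and x of jar3 in the frame of dock between -0.034 and 0.034 m and y of jar3 in the frame of dock between 0.013 and 0.187 m and z of jar3 in the frame of dock between 0 and 0.014 m), for 0.2 s.
At the end, for the whole second after the job is handed in: Every jar upright (0.2 rad) on the well floor; hood on the rim within 11 mm and 7 degrees of square, level, at rest; clip wholly in the dish; rod flat with its handle centre within 90 mm along and 65 mm across of the mat centre; bolt still drawn over 45 mm (all of step 4 and x of hood in the frame of hood_seat between -0.011 and 0.011 m and y of hood in the frame of hood_seat between -0.011 and 0.011 m and z of hood in the frame of hood_seat between -0.005 and 0.006 m and angle between hood's own z axis and vertical below 0.06 rad and angle between the y axis of hood and the y axis of dock, either way round below 0.12 rad and linear speed of each of hood, rod below 0.02 m/s and x of clip_tip in the frame of dish between -0.075 and 0.075 m and y of clip_tip in the frame of dish between -0.058 and 0.058 m and height (world z) of each of clip_tip, clip_loop below 0.05 m and x of clip_loop in the frame of dish between -0.075 and 0.075 m and y of clip_loop in the frame of dish between -0.058 and 0.058 m and x of rod in the frame of mat between -0.09 and 0.09 m and y of rod in the frame of mat between -0.065 and 0.065 m and height (world z) of rod below 0.015 m and angle between rod's own z axis and vertical below 0.15 rad and value of joint bolt above 0.045 m); the robot touches nothing.
It fails at once if the fingers squeeze a jar with more than 60 N a finger (120 N in all) (contact force between the fingers and jar1 above 120 N or contact force between the fingers and jar2 above 120 N or contact force between the fingers and jar3 above 120 N).
It fails at once if the gripper or arm itself touches the bolt (contact force between any of the fingers, the arm and bolt above 0.5 N).
It fails at once if a bystander (bottle, beaker, wrench) is moved more than 20 mm (distance of any of solvent, beaker, wrench from where it was at the start of the episode above 0.02 m).
Of jar1, jar2, jar3 only 2 to 3 are there at a start; the rules pass over those that are not, and their reading is None.
At some moment in a run one of jar1, jar2, jar3 may be knocked a few centimetres aside while the robot is not near it.
It also fails if it takes over 208 s, if anything falls off the work surface, if the arm or the gripper's body presses on something with over 40 N, if the wrist force passes 120 N, or if a joint passes its speed limit or range.

### The arm

A 6-joint arm with a two-finger parallel gripper is mounted at the origin on the work surface. World frame = base frame: x ahead of the robot, y to its left, z up, the work surface at z = 0. Lengths are in m, angles in rad, forces in N, time in s.
With the tool pointing down it reaches from about 0.325 to 0.775 m from the base axis. Payload 5.5 kg.
Tool frame: the origin (TCP) lies between the finger pads; the fingertips stand 8 mm ahead of it and the grasp point (between the pads) lies 11 mm behind it (tcp_to_tips is the distance from the TCP to the fingertips, in m); z points along the fingers, y is the direction in which the jaws open and shut (so a half turn about z gives the same grasp; the last joint's range is limited). The gripper opens to 88 mm and grips with 3 to 60 N. Pads are 20 mm wide; open, the fingers measure 115 mm over their backs; the gripper's body (75 mm by 178 mm) begins 61 mm behind the grasp point.
Start: joints at [-1.352, 0.091, 1.231, -0, 1.82, -0.057], TCP at [0.163, -0.577, 0.231] pointing down, gripper open.
Joint ranges: [-2.87, 2.87], [-0.86, 2.18], [0.17, 2.46], [-1.51, 4.65], [0.06, 2.69], [-2.65, 2.65]. Speed limits (rad/s): [2.57, 2.57, 3.01, 3.14, 3.14, 3.14].

### API

Orientations are given as a unit quaternion [w, x, y, z].
In Python, from bench import * gives the robot as it stands. Calls block until the motion is done:
- move_to(position, orientation): joint-space move of the TCP to a pose.
- move_l(position, speed=0.15, orientation=None): straight line of the TCP; orientation=None keeps the orientation; speed is the mean speed in m/s.
- movej(angles): joint-space move.
- gripper_open() and close(): open the fingers fully, or close them until they stop; the grip force is fixed at half the most.
- hold(seconds).
- inverse_kinematics(position, orientation): joint angles nearest the present ones, or None.
- state(): the state.
- get_image(name): name is "side" or "top" or "wrist"; returns a dict with "frame" (400x640x3 uint8, blue, green, red), "depth" (400x640 float32, m along the optical axis (not along the pixel's ray), 0 where there is no reading), "camera_matrix" (3x3 intrinsics, pixels), "view" (4x4, takes a point from world to camera coordinates). Camera axes: x right, y up, looking along -z (the intrinsics and any distortion apply to the point x, -y, -z); pixel columns grow to the right and rows downward; lengths in m; the calibration is good to about 2 mm. A picture is of the moment at which its call begins.
A pose or a line that the arm cannot do raises IKError and nothing moves.
- job_done(): hands the job in, once; it reports no verdict.
The state is a dict: "time": time; "joint_pos": joint angles; "dq": joint speeds; "joint_torque": joint torques, N m; "ee_pos": TCP position; "ee_rot": TCP orientation; "ft_force": force on the tool from outside, world axes, zero at the start; "moment": the same for the moment, N m; "finger_gap": finger opening in m.
Only numpy, scipy, OpenCV 4.12 (cv2) and the standard library are available. Lean on these libraries where they do the work, as an engineer would, in place of code of your own. Each camera call takes 0.05 s, during which the arm holds its last target. There are 200 camera calls.

## Working session

There is one attempt and no reset: what is moved stays moved. The work goes in short steps, each a Python script; the robot and the scene stay as the last script left them, time stands still between calls to the robot, and variables do not carry over. Pictures are saved under pics/ and viewed, about 12 in all and at most 16, crops included, and the job is handed in when it is done.

```bash
ls; mkdir -p pics
python3 - <<'E'
from bench import *
import cv2,numpy as np
for n in("top","side"):
    d=get_image(n);cv2.imwrite(f"pics/{n}0.png",d["frame"]);np.savez(f"{n}0.npz",depth=d["depth"],K=d["camera_matrix"],V=d["view"],f=d["frame"])
    print(n,d["camera_matrix"],d["view"],[k for k in d])
print(state())
E
```

```text
pics
top [[363.65822485   0.         317.62828126]
 [  0.         363.65822485 194.06145431]
 [  0.           0.           1.        ]] [[ 0.00280441 -0.9999867  -0.00432939 -0.03600011]
 [ 0.98802078  0.00210279  0.15430656 -0.61623342]
 [-0.1542954  -0.00471027  0.98801353 -1.05186427]
 [ 0.          0.          0.          1.        ]] ['frame', 'depth', 'camera_matrix', 'view']
side [[362.73746536   0.         322.95802442]
 [  0.         362.73746536 198.96514873]
 [  0.           0.           1.        ]] [[ 0.99638832 -0.08115432 -0.02498585 -0.59882433]
 [ 0.06186377  0.49222149  0.8682689  -0.09604463]
 [-0.0581652  -0.86667871  0.49546425 -1.06837415]
 [ 0.          0.          0.          1.        ]] ['frame', 'depth', 'camera_matrix', 'view']
{'time': 0.1, 'joint_pos': array([-1.35170488e+00,  9.18085842e-02,  1.23176963e+00, -3.43892844e-05,
        1.81977682e+00, -5.67082960e-02]), 'dq': array([ 0.00027056, -0.00244693, -0.00389823, -0.00173113,  0.00088102,
       -0.00084829]), 'joint_torque': array([ 1.38690855e-03, -4.47856915e+01, -4.07569993e+01,  6.99556642e-02,
        2.84644577e-02, -1.09351695e-04]), 'ee_pos': array([ 0.16331895, -0.57708924,  0.2296026 ]), 'ee_rot': array([-8.76935336e-04,  9.90507067e-01,  1.37458991e-01, -8.80798735e-05]), 'ft_force': array([0.38065908, 0.07628069, 0.78492951]), 'moment': array([-0.01560995,  0.02986031, -0.01880558]), 'finger_gap': 0.08770526416886348}
```

View pics/top0.png

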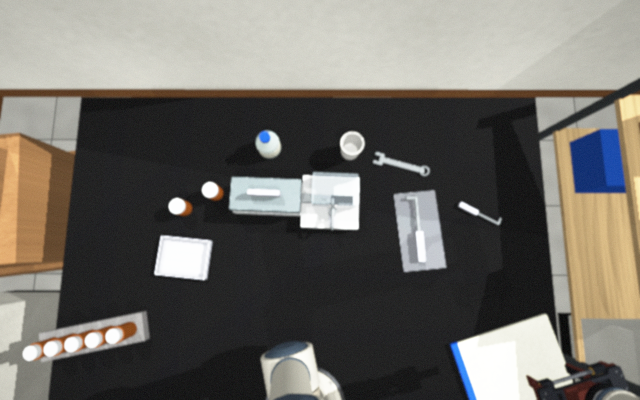

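View pics/side0.png

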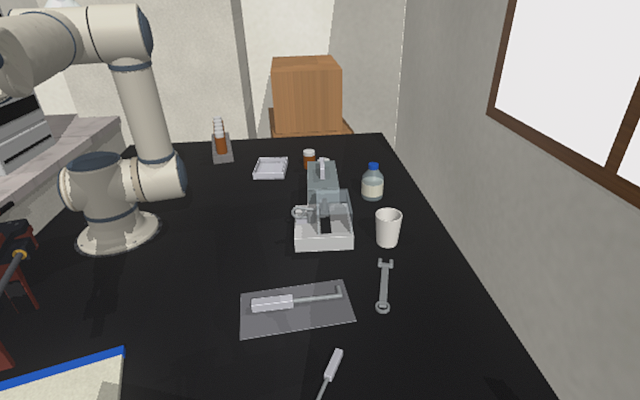

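Top view: hood spans about (230–300,178–213), deck (300–360,175–228), rod on its mat at (418,235), look-alike rod at (480,213), two bench jars at (180,207) and (212,191), dish at (183,258). The rack at bottom left holds look-alikes.

```bash
cat > h.py <<'E'
from bench import *
import cv2,numpy as np
from scipy.spatial.transform import Rotation as R
class Cam:
    def __init__(s,n=None,file=None):
        if file: d=np.load(file);s.f,s.D,s.K,s.V=d["f"],d["depth"],d["K"],d["V"]
        else:
            d=get_image(n);s.f,s.D,s.K,s.V=d["frame"],d["depth"],d["camera_matrix"],d["view"]
    def ray(s,u,v,z):
        "pixel on world plane z"
        r=np.array([(u-s.K[0,2])/s.K[0,0],-(v-s.K[1,2])/s.K[1,1],-1.])
        Rt=s.V[:3,:3].T;c=-Rt@s.V[:3,3];w=Rt@r
        return c+w*(z-c[2])/w[2]
    def dep(s,u,v):
        d=s.D[int(round(v)),int(round(u))]
        r=np.array([(u-s.K[0,2])/s.K[0,0],-(v-s.K[1,2])/s.K[1,1],-1.])*d
        return s.V[:3,:3].T@(r-s.V[:3,3])
    def proj(s,p):
        q=s.V[:3,:3]@np.asarray(p)+s.V[:3,3];return s.K[0,0]*q[0]/-q[2]+s.K[0,2],s.K[1,1]*-q[1]/-q[2]+s.K[1,2]
    def crop(s,fn,x0,y0,x1,y1,k):
        cv2.imwrite(fn,cv2.resize(s.f[y0:y1,x0:x1],None,fx=k,fy=k,interpolation=cv2.INTER_CUBIC))
def down(yaw,tilt=0):
    "tool z down, tool y (jaw axis) at world yaw"
    y=np.array([np.cos(yaw),np.sin(yaw),0]);z=np.array([0,0,-1.]);x=np.cross(y,z)
    q=R.from_matrix(np.c_[x,y,z]).as_quat();return q[[3,0,1,2]]
E
python3 - <<'E'
from h import *
c=Cam(file="top0.npz")
c.crop("pics/crop1.png",150,125,450,290,2.66)
c2=np.vstack
a=cv2.resize(c.f[165:240,222:372],None,fx=5.3,fy=5.3,interpolation=cv2.INTER_CUBIC);cv2.imwrite("pics/crop2.png",a)
for n,u,v,z in[("jarA",178.5,204,.07),("jarB",212,190,.07),("hoodfinL",248,192,.135),("finR",280,193,.135),("rodh",420,247,.025),("hook",404,200,.014)]:
    print(n,c.ray(u,v,z).round(3),c.dep(u,v).round(3))
E
```

```text
jarA [0.582 0.376 0.07 ] [0.583 0.377 0.068]
jarB [0.624 0.279 0.07 ] [0.624 0.279 0.071]
hoodfinL [0.608 0.159 0.135] [0.608 0.159 0.137]
finR [0.605 0.07  0.135] [0.61  0.073 0.108]
rodh [ 0.459 -0.343  0.025] [ 0.459 -0.344  0.024]
hook [ 0.603 -0.303  0.014] [ 0.605 -0.306  0.002]
```

View pics/crop2.png

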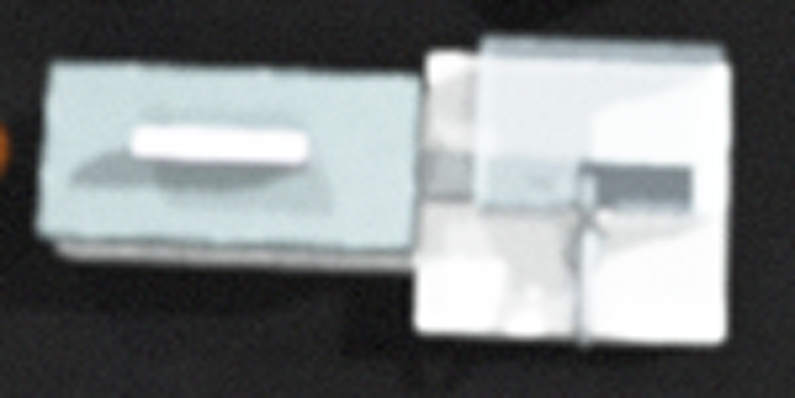

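View pics/crop1.png

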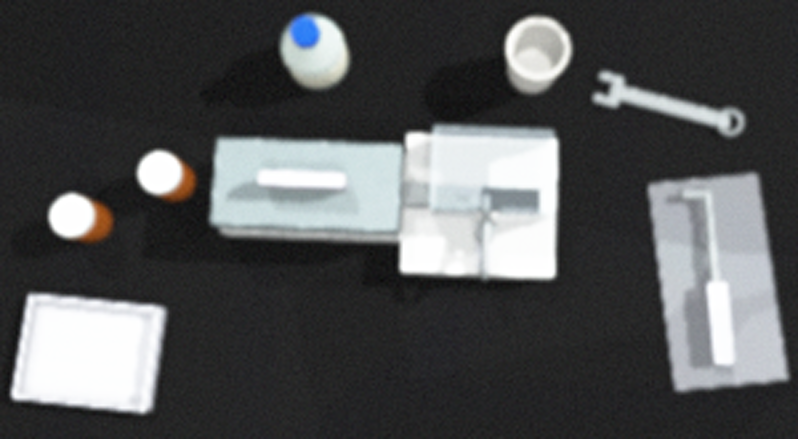

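```bash
cat > meas.py <<'E'
from h import *
from scipy.optimize import least_squares
c=Cam(file="top0.npz")
def fit(pts,k,x0,y0,g,name):
    U=np.array([[x0+(a+.5)/k-.5,y0+(b+.5)/k-.5] for a,b,*_ in pts]);P=np.array([p[2:] for p in pts])/1000
    def f(q):
        r=R.from_euler('z',q[2]).apply(P)+[q[0],q[1],0]
        return (np.array([c.proj(p) for p in r])-U).ravel()
    s=least_squares(f,g);print(name,s.x.round(4),np.abs(s.fun).max().round(2),s.fun.reshape(-1,2).round(1).tolist());return s.x
dock=fit([(50,62,47,201,97),(422,75,47,-1,97),(413,248,-47,-1,97),(38,238,-47,201,97),(732,58,72,-175,45),(727,343,-85,-175,45),(414,333,-85,-3,45),(482,38,68,-35,112),(722,47,68,-165,112)],5.3,222,165,[.6,0,0],"dock")
rod=fit([(708,283,45,11,25),(727,282,45,-11,25),(735,362,-45,-11,25),(714,364,-45,11,25),(672,197,150,31,14)],2.66,150,125,[.5,-.3,0],"rod")
mat=fit([(648,184,120,65,3),(758,174,120,-65,3),(789,379,-120,-65,3),(675,391,-120,65,3)],2.66,150,125,[.5,-.3,0],"mat")
dish=fit([(28,293,75,57.5,25),(166,305,-75,57.5,25),(150,413,-75,-57.5,25),(11,401,75,-57.5,25)],2.66,150,125,[.4,.3,1.5],"dish")
# clip loop bottom end
u,v=222+583/5.3,165+340/5.3;p=c.ray(u,v,.078);print("loop rear",p,R.from_euler('z',-dock[2]).apply(p-[dock[0],dock[1],0]).round(3))
E
python3 meas.py
```

```text
dock [ 0.6045  0.0168 -0.035 ] 1.27 [[0.5, 0.7], [-0.4, 0.7], [-0.1, 0.3], [0.4, -0.5], [-0.7, 1.3], [-0.8, -1.0], [0.7, -1.2], [0.2, -0.0], [0.2, -0.1]]
rod [ 0.462  -0.3452  0.0941] 0.93 [[-0.9, 0.3], [-0.9, 0.1], [0.2, -0.0], [0.8, -0.1], [0.8, -0.3]]
mat [ 0.5111 -0.3496  0.1003] 0.27 [[0.2, 0.1], [-0.2, -0.1], [-0.3, 0.1], [0.2, -0.2]]
dish [0.4284 0.3703 1.6682] 44.83 [[-1.5, 43.6], [-3.2, 34.3], [1.0, -44.8], [3.8, -35.6]]
loop rear [ 0.50885439 -0.07652432  0.078     ] [-0.092 -0.097  0.078]
```

```bash
sed -i 's/^dish=.*/dish=fit([(28,293,75,-57.5,25),(166,305,-75,-57.5,25),(150,413,-75,57.5,25),(11,401,75,57.5,25)],2.66,150,125,[.4,.3,1.5],"dish")/' meas.py; python3 meas.py|grep dish
cat >> h.py <<'E'
DOCK=[0.6045,0.0168,-0.035]
def dk(x,y,z):
    return R.from_euler('z',DOCK[2]).apply([x/1e3,y/1e3,z/1e3])+[DOCK[0],DOCK[1],0]
def undk(p): return (R.from_euler('z',-DOCK[2]).apply(np.asarray(p)-[DOCK[0],DOCK[1],0])*1e3).round(1)
def best(p,yaw):
    "choose half-turn with least wrist angle"
    o=[(abs(j[5]),down(y)) for y in(yaw,yaw+np.pi) for j in[inverse_kinematics(p,down(y))] if j is not None]
    return min(o,key=lambda t:t[0])[1]
def st():
    s=state();print('t',round(s["time"],1),'p',s["ee_pos"].round(4),'gap',round(s["finger_gap"],4),'F',s["ft_force"].round(1),'j',s["joint_pos"].round(2))
E
python3 - <<'E'
from h import *
p=dk(-74,-96,230);q=best(p,DOCK[2]+np.pi/2);move_to(p,q);hold(.3);st()
c=Cam("wrist");np.savez("w0.npz",f=c.f,depth=c.D,K=c.K,V=c.V);cv2.imwrite("pics/w0.png",c.f)
E
```

```text
dish [0.4264 0.3702 1.4851] 1.81 [[1.2, 1.1], [-1.8, 1.0], [-0.9, -0.9], [1.6, -1.0]]
t 2.6 p [ 0.5272 -0.0769  0.2299] gap 0.0877 F [-0.7 -0.4  0.1] j [-0.21 -0.09  1.41 -0.    1.82  1.4 ]
```

View pics/w0.png

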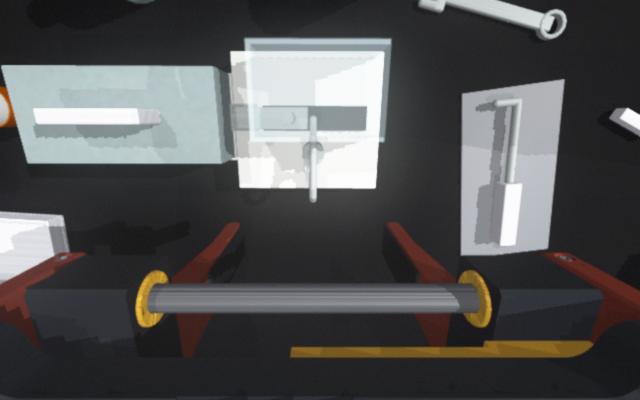

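Wrist view: the clip is upright from loop rear (313,200) to (312,115), deck corners at (239,188), (376,188), and guard roof corners at (246,40), (390,40). I'll refit the dock from these.

```bash
cat > m2.py <<'E'
import re
src=open('meas.py').read().split("dock=fit")[0].replace("top0","w0");exec(src)
d=fit([(239,188,-85,-3,45),(376,188,-85,-175,45),(383,52,72,-175,45),(28,163,-47,201,97),(4,67,47,201,97),(217,66,47,-1,97),(227,163,-47,-1,97),(246,39,68,-35,112),(390,39,68,-165,112),(383,141,-22,-165,112)],1,.0,.0,[.6,0,0],"dock")
rod=fit([(495,183,45,11,25),(522,185,45,-11,25),(516,243,-45,-11,25),(498,245,-45,11,25),(497,103,150,26,14)],1,0,0,[.5,-.3,0],"rod")
DOCK[:]=list(d)
for u,v,z in[(313,202,.0775),(312,116,.0955),(312,150,.0975),(293,117,.1)]:print(undk(c.ray(u,v,z)),undk(c.dep(u,v)))
E
python3 m2.py
```

```text
dock [ 0.6048  0.0152 -0.038 ] 4.2 [[0.9, 0.1], [0.2, 0.5], [2.3, -0.8], [1.2, 1.1], [-1.6, -0.9], [-2.5, 0.8], [-4.2, 1.8], [-0.9, -1.1], [2.7, -0.6], [2.2, 1.1]]
rod [ 0.464  -0.3433  0.0502] 8.5 [[8.5, 1.0], [-1.7, -2.4], [-3.0, 1.5], [-0.8, 0.7], [-3.0, -0.4]]
[-93.2 -95.3  77.5] [-116.8  -95.3   -0.5]
[  2.2 -94.   95.5] [  2.1 -94.1 113.5]
[-31.3 -94.1  97.5] [-32.3 -94.1  88.4]
[  1.2 -75.3 100. ] [  1.1 -76.1 112.2]
```

```bash
sed -i 's/^DOCK=.*/DOCK=[0.6047,0.0162,-0.0365]/' h.py
python3 - <<'E'
from h import *
p=dk(-74,-96,140);q=best(p,DOCK[2]+np.pi/2);move_to(p,q)
move_l(dk(-74,-96,78),.08);close();hold(.2);st()
move_l(dk(-148,-96,78),.05);hold(.3);st()
move_l(dk(-148,-96,180),.15);hold(.1);st()
c=Cam("side");cv2.imwrite("pics/s1.png",cv2.resize(c.f[130:290,200:440],None,fx=3,fy=3))
E
```

```text
t 5.5 p [ 0.5272 -0.077   0.078 ] gap 0.0071 F [0.5 0.1 0.7] j [-0.21 -0.07  1.66  0.    1.55  1.4 ]
t 7.4 p [ 0.4534 -0.0743  0.078 ] gap 0.0074 F [ 0.3  0.5 -0.3] j [-0.24 -0.27  1.84 -0.    1.57  1.37]
t 8.3 p [ 0.4527 -0.0742  0.1784] gap 0.0071 F [ 0.4 -0.  -0.2] j [-0.24 -0.3   1.68 -0.    1.76  1.37]
```

View pics/s1.png

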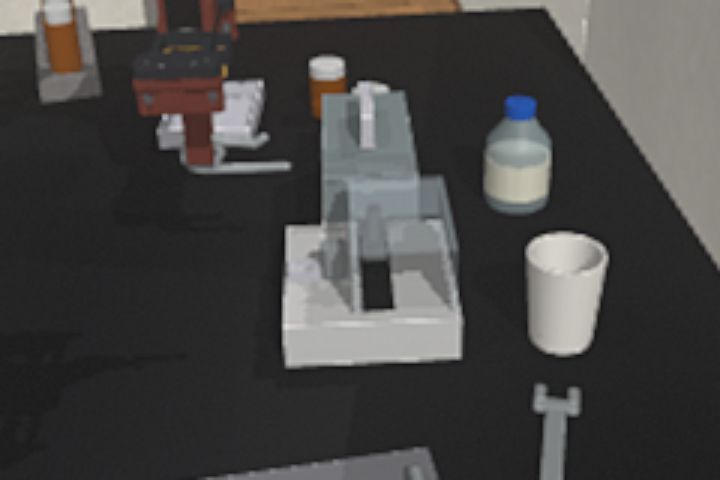

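The clip is out and held level. Next I'll put it in the dish.

Run:
```python
from h import *
a=1.485;l=np.array([.4264,.3702])-.028*np.array([np.cos(a),np.sin(a)])
q=down(a-np.pi/2);print(inverse_kinematics([*l,.16],q).round(2))
move_to([*l,.16],q);move_l([*l,.036],.1);hold(.2);gripper_open();hold(.3);st()
move_l([*l,.2],.2)
# toward rod; look from the wrist
rp=np.array([.462,-.3445])
ry=.08
for y in(ry+np.pi/2,ry-np.pi/2):
  print(y,inverse_kinematics([*rp,.2],down(y)).round(2))
  for p in(dk(22,-200,84),dk(45,-330,84)):
    j=inverse_kinematics(p,down(y+DOCK[2]+np.pi/2-ry));print(None if j is None else j.round(2))
c=Cam("top");np.savez("top1.npz",f=c.f,depth=c.D,K=c.K,V=c.V)
c.crop("pics/t1.png",140,160,340,300,4)
```

```text
[ 0.62 -0.06  1.51 -0.    1.69  0.7 ]
t 13.1 p [0.424  0.3423 0.036 ] gap 0.0879 F [ 1.1 -0.4 -0.3] j [ 0.62 -0.01  1.68  0.    1.47  0.7 ]
1.6507963267948966 [-0.7   0.02  1.36 -0.    1.76 -2.35]
None
None
-1.4907963267948965 [-0.7   0.02  1.36 -0.    1.76  0.79]
[-0.34  0.23  1.33 -0.    1.58 -0.31]
[-0.51  0.41  1.12 -0.    1.61 -0.47]
```

View pics/t1.png

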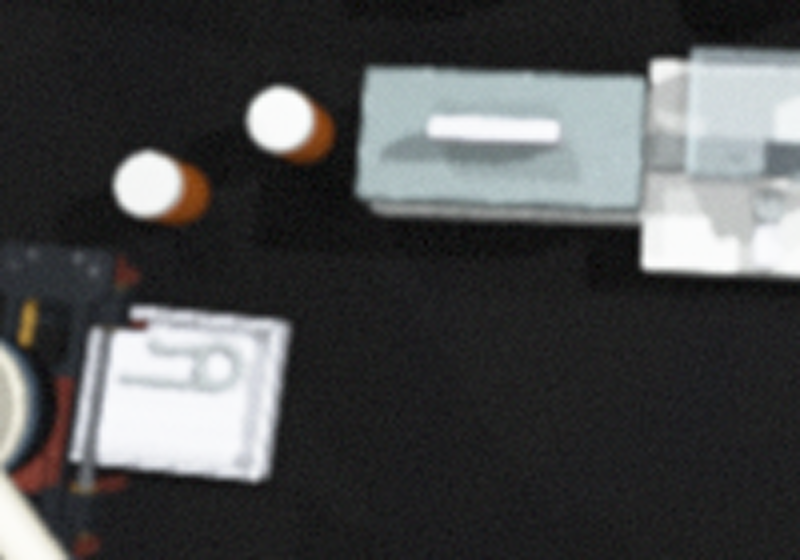

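The clip lies flat in the dish at (180,370). Next is the rod.

Run:
```python
from h import *
ry=.085;q=down(ry-np.pi/2);rp=[.4625,-.3445]
move_to([*rp,.15],q);move_l([*rp,.0145],.08);hold(.2);st();close();hold(.2);st()
move_l([*rp,.16],.15);hold(.2);st()
q2=down(DOCK[2]);p=dk(45,-350,160);print(inverse_kinematics(p,q2).round(2))
move_to(p,q2);move_l(dk(45,-350,84),.15);hold(.3);st()
c=Cam("top");np.savez("top2.npz",f=c.f,depth=c.D,K=c.K,V=c.V)
c.crop("pics/t2.png",300,140,460,260,5)
for n,r in(("hook",(14,-200,84)),("hookend",(14,-200,84)),("bend",(45,-200,84))):print(n,np.round(c.proj(dk(*r)),1))
```

```text
t 18.6 p [ 0.4626 -0.3446  0.0148] gap 0.0878 F [-0.6  0.4 -0.1] j [-0.7   0.1   1.61 -0.    1.43  0.79]
t 19.8 p [ 0.4625 -0.3446  0.0145] gap 0.0219 F [-0.  -0.1 -0.3] j [-0.7   0.1   1.61 -0.    1.43  0.79]
t 21.1 p [ 0.4622 -0.3442  0.1588] gap 0.022 F [ 0.3 -0.1 -2.9] j [-0.7   0.03  1.42  0.    1.69  0.79]
[-0.53  0.42  0.97 -0.    1.75 -0.5 ]
t 23.3 p [ 0.6373 -0.3355  0.0853] gap 0.0216 F [ 0.2  0.6 -2. ] j [-0.53  0.43  1.09 -0.    1.62 -0.5 ]
hook [368.8 193.9]
hookend [368.8 193.9]
bend [369.  183.5]
```

View pics/t2.png

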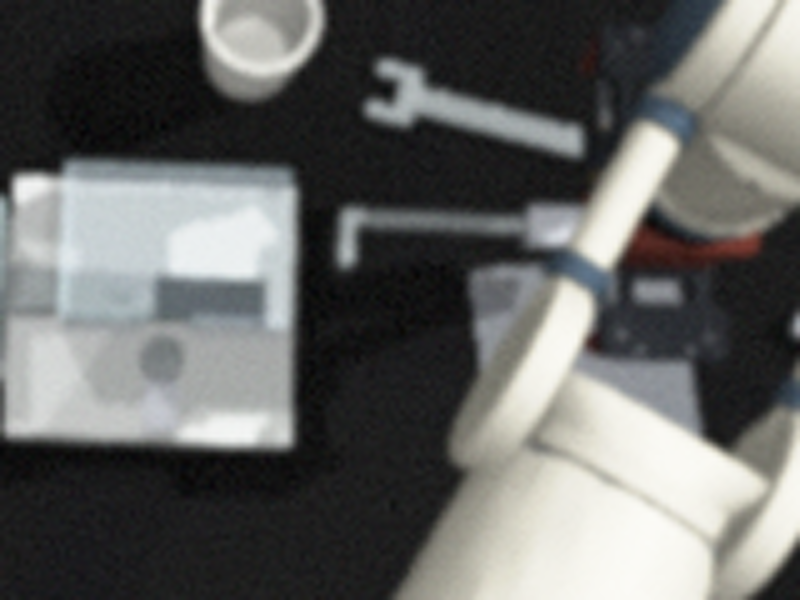

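The hook is within about 1 px of prediction: bend at crop (348,215), end at (346,268). Next: insert, hook the knob, and draw the bolt.

Run:
```python
from h import *
move_l(dk(45,-200,84),.06);hold(.1);st()
move_l(dk(20,-200,84),.05);hold(.1);st()
for y in(-230,-250,-258,-261,-263):
    move_l(dk(20,y,84),.04);st()
hold(.2)
c=Cam("top");c.crop("pics/t3.png",300,140,460,260,5)
print(np.round(c.proj(dk(0,-70,100)),1),np.round(c.proj(dk(0,-123,100)),1))
```

```text
t 26.1 p [ 0.6423 -0.1855  0.084 ] gap 0.022 F [-0.8 -0.6 -2.3] j [-0.33  0.29  1.26 -0.    1.59 -0.3 ]
t 26.8 p [ 0.6176 -0.1844  0.0841] gap 0.0219 F [-0.2 -0.1 -1.8] j [-0.34  0.23  1.34  0.    1.57 -0.31]
t 27.7 p [ 0.6163 -0.2149  0.0841] gap 0.0218 F [-0.7 -0.7 -3. ] j [-0.39  0.25  1.31 -0.    1.58 -0.35]
t 28.4 p [ 0.6155 -0.2352  0.0841] gap 0.0219 F [-0.3  0.6 -2.4] j [-0.42  0.27  1.29 -0.    1.58 -0.38]
t 28.7 p [ 0.6153 -0.2429  0.084 ] gap 0.0216 F [-0.3  1.2 -1.7] j [-0.43  0.27  1.29 -0.    1.58 -0.39]
t 29.0 p [ 0.6151 -0.2455  0.084 ] gap 0.0219 F [-0.5  1.7 -1.9] j [-0.43  0.28  1.28 -0.    1.58 -0.39]
t 29.2 p [ 0.6151 -0.2474  0.084 ] gap 0.0217 F [ 0.2  2.7 -2.5] j [-0.43  0.28  1.28  0.    1.58 -0.4 ]
[324.2 196.1] [342.7 196.8]
```

View pics/t3.png

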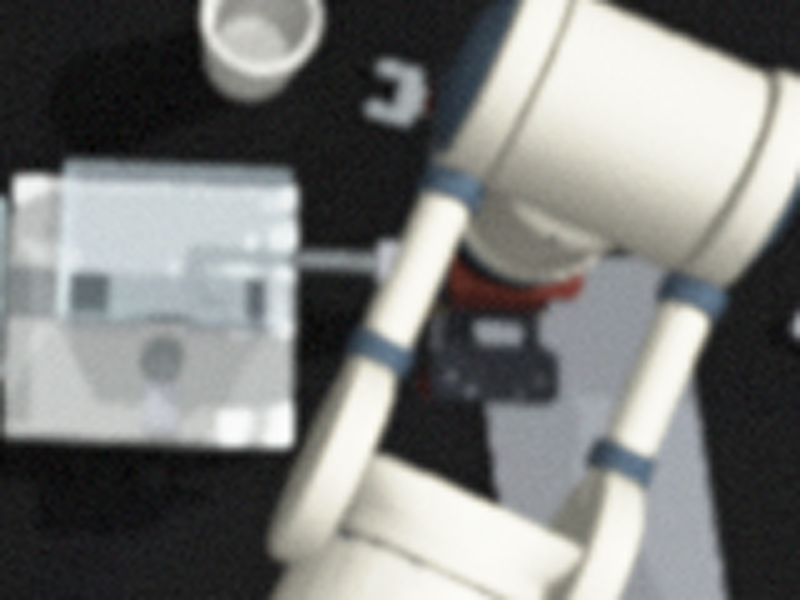

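The bolt end moved about 18 px, roughly 52 mm. I'll pull on gently to the stop, then return the rod.

Run:
```python
from h import *
for y in(-264,-265,-266,-267):
    move_l(dk(20,y,84),.03);hold(.15);f=state()["ft_force"];print(y,f.round(1))
    if f[1]>8: break
y=-258
move_l(dk(20,y,84),.03)   # off the knob (knob faces hook's -y side)
move_l(dk(45,y,84),.05);move_l(dk(45,-352,84),.12);st()
move_l(dk(45,-352,160),.2)
q=down(.085-np.pi/2);rp=[.4725,-.3445];move_to([*rp,.16],q);move_l([*rp,.05],.12);move_l([*rp,.0155],.05);hold(.2);gripper_open();hold(.2)
move_l([*rp,.2],.25);st()
c=Cam("top");np.savez("top3.npz",f=c.f,depth=c.D,K=c.K,V=c.V)
p=dk(0,95,300);q=best(p,DOCK[2]);move_to(p,q)
c=Cam("top");c.crop("pics/t4.png",300,140,460,260,5);st()
```

```text
-264 [-0.1  5.4 -1.2]
-265 [-0.9  7.8 -3.1]
-266 [ 0.3  9.4 -2.2]
t 32.7 p [ 0.637  -0.3367  0.0839] gap 0.0215 F [ 0.2  0.2 -2.3] j [-0.53  0.44  1.09  0.    1.62 -0.5 ]
t 38.7 p [ 0.4721 -0.3442  0.1981] gap 0.0879 F [-0.2  0.  -0.4] j [-0.69  0.05  1.33 -0.    1.76  0.8 ]
t 40.6 p [0.6083 0.1099 0.2997] gap 0.0879 F [ 0.7  0.4 -0.2] j [ 0.12  0.17  1.02 -0.    1.95  0.16]
```

View pics/t4.png

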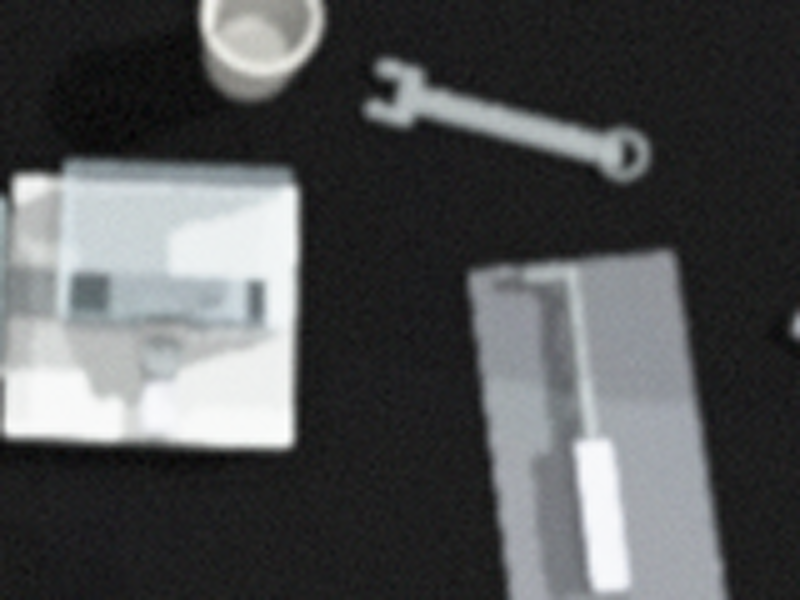

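The bolt is at its stop (force rose to 9 N, dark gap now at (70–107)) and the rod lies on the mat. Next, the hood.

Run:
```python
from h import *
move_l(dk(0,100,170),.2);move_l(dk(0,100,115),.08);hold(.2);close();hold(.2);st()
move_l(dk(0,100,130),.05);hold(.1);st()
move_l(dk(0,100,210),.15);move_l(dk(-205,100,210),.2);move_l(dk(-205,100,80),.15);move_l(dk(-205,100,70.5),.04);hold(.2);st();gripper_open();hold(.2)
move_l(dk(-205,100,180),.2)
p=dk(-150,-60,300);move_to(p,best(p,DOCK[2]));hold(.2);st()
c=Cam("top");np.savez("top4.npz",f=c.f,depth=c.D,K=c.K,V=c.V);c.crop("pics/t5.png",140,130,340,280,4)
```

```text
t 43.7 p [0.6085 0.1161 0.115 ] gap 0.0139 F [ 1.8 -0.5 -0.2] j [ 0.13  0.15  1.37 -0.    1.62  0.17]
t 44.3 p [0.6082 0.1161 0.1297] gap 0.0134 F [ 0.1  0.4 -3.1] j [ 0.13  0.15  1.35 -0.    1.65  0.17]
t 47.7 p [0.4035 0.1236 0.0705] gap 0.014 F [-0.5  0.8 -2.5] j [ 0.22 -0.38  1.94 -0.    1.58  0.25]
t 50.9 p [ 0.4523 -0.0371  0.2989] gap 0.0877 F [-0.3 -0.2 -0.2] j [-0.16 -0.27  1.45  0.    1.97 -0.12]
```

View pics/t5.png

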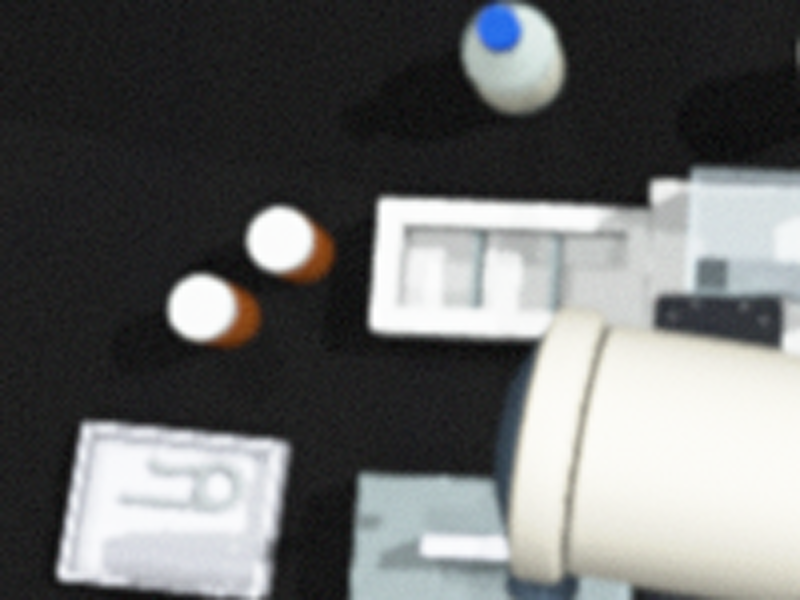

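Jar A has been nudged and is now at crop (202,307). Jar B is at (281,239) and the well is empty. Next, jar B into cell 1.

```bash
cat >> h.py <<'E'
def jar(px,yaw,celly):
    c=Cam(file="top4.npz") if not isinstance(px,Cam) else px
def place(p,yaw,celly):
    P=lambda z:[p[0],p[1],z]
    move_to(P(.16),best(P(.16),yaw));move_l(P(.052),.1);hold(.15);close();hold(.2);st()
    move_l(P(.15),.15);c=dk(0,celly,150);move_to(c,best(c,DOCK[2]));hold(.1)
    move_l(dk(0,celly,75),.12);move_l(dk(0,celly,58.5),.04);hold(.2);st();gripper_open();hold(.2);move_l(dk(0,celly,160),.2)
E
python3 - <<'E'
from h import *
c=Cam(file="top4.npz");A=c.ray(190.4,206.6,.07);B=c.ray(210.1,189.6,.07);print(A,B)
d=np.arctan2(*(B-A)[[1,0]]);place(B,d+np.pi/2,40)
p=dk(-150,-60,300);move_to(p,best(p,DOCK[2]));hold(.2);st()
c=Cam("top");np.savez("top5.npz",f=c.f,depth=c.D,K=c.K,V=c.V);c.crop("pics/t6.png",140,130,340,280,4)
E
```

```text
[0.57460411 0.34069748 0.07      ] [0.62558346 0.28496342 0.07      ]
t 54.7 p [0.6257 0.2851 0.0521] gap 0.0454 F [ 1.   1.1 -0.3] j [ 0.38  0.36  1.24  0.    1.54 -0.36]
t 58.1 p [0.6061 0.0562 0.0585] gap 0.0449 F [-0.2 -0.4 -2.4] j [0.04 0.15 1.47 0.   1.52 0.07]
t 60.8 p [ 0.453  -0.0379  0.2982] gap 0.0876 F [-0.  -0.3 -0.6] j [-0.16 -0.27  1.45  0.    1.96 -0.12]
```

View pics/t6.png

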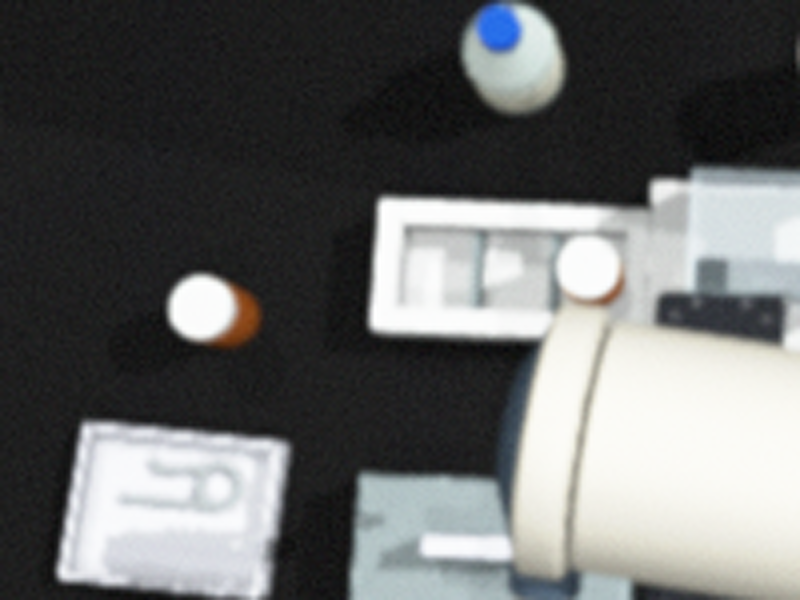

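Jar B stands in cell 1 (588,268), and jar A is unmoved at (202,307).

Run:
```python
from h import *
c=Cam(file="top5.npz");A=c.ray(190.4,206.6,.07);place(A,DOCK[2],160)
p=dk(-205,-150,300);move_to(p,best(p,DOCK[2]));hold(.2);st()
c=Cam("top");np.savez("top6.npz",f=c.f,depth=c.D,K=c.K,V=c.V)
s=Cam("side")
a=cv2.resize(c.f[130:310,140:360],(550,450));b=cv2.resize(s.f[140:260,280:350],(240,411))
o=np.zeros((450,790,3),np.uint8);o[:,:550]=a;o[:411,550:]=b;cv2.imwrite("pics/t7.png",o)
D=c.D
for y in(40,160):
    u,v=c.proj(dk(0,y,76));print(y,undk(c.dep(u,v)))
```

```text
t 64.8 p [0.5747 0.3407 0.052 ] gap 0.0453 F [ 0.6  0.5 -0.4] j [ 0.48  0.31  1.3  -0.    1.53  0.52]
t 67.9 p [0.6105 0.1761 0.0584] gap 0.0448 F [-0.2 -0.1 -2.1] j [0.23 0.22 1.4  0.   1.53 0.26]
t 71.2 p [ 0.3948 -0.1258  0.2994] gap 0.0878 F [-0.1  0.1 -0.9] j [-0.39 -0.38  1.53  0.    1.99 -0.36]
40 [-0.4 39.8 78.6]
160 [-1.000e-01  1.599e+02  7.660e+01]
```

View pics/t7.png

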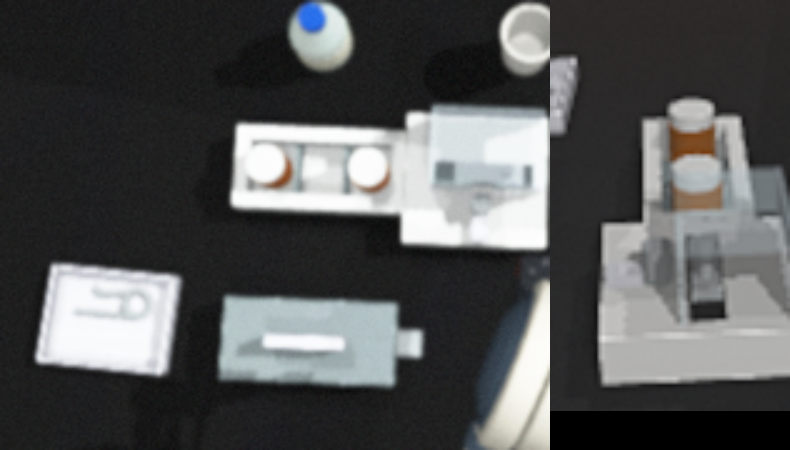

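Both jars stand upright in the well, tops at z≈77. The hood goes back on.

Run:
```python
from h import *
p=dk(-205,100,190);move_to(p,best(dk(0,100,190),DOCK[2]));move_l(dk(-205,100,70.5),.12);hold(.2);close();hold(.2);st()
move_l(dk(-205,100,220),.15);move_l(dk(0,100,220),.2);hold(.2);move_l(dk(0,100,125),.12);move_l(dk(0,100,115.8),.03);hold(.2);st()
gripper_open();hold(.3);move_l(dk(0,100,200),.2)
p=dk(-205,-150,300);move_to(p,best(p,DOCK[2]));hold(.3);st()
c=Cam("top");np.savez("top7.npz",f=c.f,depth=c.D,K=c.K,V=c.V);s=Cam("side")
a=cv2.resize(c.f[165:240,222:372],(795,398),interpolation=cv2.INTER_CUBIC);b=cv2.resize(s.f[140:260,240:440],(330,198))
o=np.zeros((598,795,3),np.uint8);o[:398]=a;o[400:598,:330]=b;o[400:598,340:640]=cv2.resize(c.f[180:280,380:530],(300,198));cv2.imwrite("pics/t8.png",o)
u,v=c.proj(dk(0,100,135));print(undk(c.dep(u,v)))
for q in((30,180),(-30,180),(30,20),(-30,20)):
    u,v=c.proj(dk(*q,97));print(undk(c.dep(u,v)))
```

```text
t 75.1 p [0.4035 0.1236 0.0705] gap 0.0138 F [ 0.2  0.1 -0.2] j [ 0.22 -0.38  1.94 -0.    1.58  0.25]
t 79.2 p [0.6083 0.1161 0.1157] gap 0.0139 F [ 0.4 -0.9 -3.3] j [0.13 0.15 1.37 0.   1.62 0.17]
t 82.9 p [ 0.3947 -0.1258  0.2996] gap 0.0877 F [-0.7  0.5  0.1] j [-0.39 -0.38  1.53  0.    1.99 -0.36]
[-1.000e-01  9.990e+01  1.358e+02]
[ 29.3 179.1 101. ]
[-30.1 179.8  97.7]
[29.6 19.8 99.3]
[-29.6  20.2  94.1]
```

View pics/t8.png

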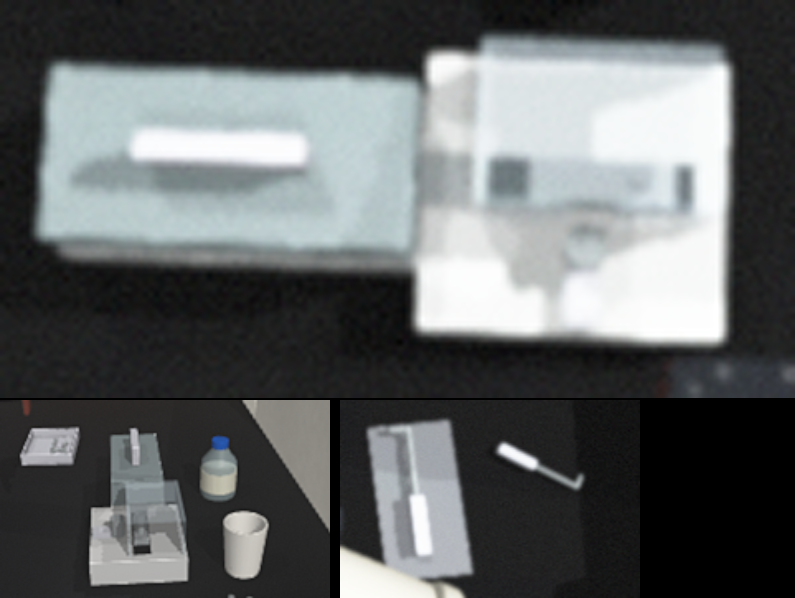

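Run:
```python
from h import *
a=Cam(file="top0.npz");b=Cam(file="top7.npz")
for x,y in((30,180),(-30,180),(30,20),(-30,20)):
    r=[]
    for c in(a,b):
        u,v=map(int,np.round(c.proj(dk(x,y,97))));m=np.mean([c.dep(i,j)[2] for i in range(u-2,u+3) for j in range(v-2,v+3)]);r.append(round(m*1e3,1))
    print(x,y,r)
c=b
for z in(66,85,100):print(z,undk(c.ray(222+640/5.3,165+185/5.3,z/1e3)))
job_done()
```

```text
30 180 [np.float64(97.4), np.float64(97.9)]
-30 180 [np.float64(97.7), np.float64(98.1)]
30 20 [np.float64(97.3), np.float64(139.3)]
-30 20 [np.float64(97.4), np.float64(97.6)]
66 [  -4.  -125.5   66. ]
85 [  -6.7 -124.4   85. ]
100 [  -8.9 -123.5  100. ]
the job is handed in; nothing more can be done
```

The job is handed in, with every step of the task carried out in about 83 s of the 208 s allowed; I have no verdict back.

**What I did:**
- **Clip:** I pulled it out of the pin and put it in the dish.
- **Bolt and rod:** I drew the bolt with the hooked rod and laid the rod back on its mat.
- **Hood and jars:** I lifted the hood off and stood the two bench jars in cells 1 and 3. One jar had been knocked aside, so I measured it again before picking it up. Then I put the hood back. I left the rack of look-alike jars alone and found no third jar on the bench.

**Last checks:**
- **Clip:** it lay flat inside the dish.
- **Rod:** it lay on its mat, well within the allowed area.
- **Bolt:** it is drawn about 54 mm by the knob's position in the top picture, and the pull force rose as expected at the stop. The knob's sideways position in that picture was 4–9 mm off, so 54 mm is approximate.
- **Jars:** both stood upright with their tops at about 77–79 mm, close to the expected 76 mm.
- **Hood:** it looks square in the last picture, and three of the four height spots are within 0.5 mm of the start.
- **Disagreement:** the fourth hood spot averaged 139 mm. I think that was a single missing depth pixel, because one reading near that point gave 99 mm and its neighbours are level, but I did not check further before handing in.

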